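# Turn a parts tote so that it stacks, slide it onto the tote in the dock and bolt it in

## Task

The grey tote on the turntable must be stacked on the tote standing in the wooden dock, riding high on that tote's ledge and divider and not sunk into it: these totes stack only when one is turned end for end from the other (off-centre dividers on opposite sides) and nest when both face the same way. Without lifting the tote, push it round on the turntable, left or right as needed, to the table's end stop so that it will stack, then slide it straight off onto the docked tote fully home against the upright end stop, and push the steel bolt by its peg all the way across behind it. Keep the brass cap in the tote, leave both lower totes and the things on the bench where they are, and let go.

Things in the scene. Friction and masses are not known exactly. Their poses are not given: they have to be found in the camera images.
- tote: The tote to stack, on the turntable: grey open parts tote, 160 (its x) x 120 (y) x 76 mm tall, rim and ribs add 2 mm a side; origin under its centre, z up. Side walls 4 thick, top at 76; end walls at x = -80 and +80 low, 4 thick, top at 46; inner floor at 24. 0.3 to 0.5 kg; slides easily when pushed at a wall with closed fingertips. All three totes are alike.
- tote_divider (a point): Centre of the top of the tote's divider wall: 10 wide, full length along x, at y = -20, top 70 mm above the tote's origin. On the other half a ledge runs along x inside the +y side wall (y = 36 to 56, top at 70, a 4 mm crest along its inner edge). Seen from above, divider and ledge tell which way round a tote is.
- tote_runner (a point): Centre of the underside of one runner (y = +20); the other is at y = -48. Both 10 wide, 20 high, full length along x, under the floor. With x axes opposed they land on the lower tote's ledge and divider: origin 70 mm above the lower one's (stacked). With x axes alike they drop past them and the tote sinks 14 mm lower (nested).
- base_a: Lower tote, loose, 0.6 kg, same shape, size and axes as tote, standing on the bench. Either this one or base_b is in the dock. When it is in the dock its x axis points along +y of rig.
- base_b: The other lower tote, the same again; in the dock its x axis points along -y of rig. Whichever lower tote is not in the dock stands spare on the bench, on the other side of the turntable, and is to be left alone.
- rig: Fixed wooden stand: origin on the bench under the turntable's axis, z up, +y from turntable to dock, -x roughly to the robot. The dock, a frame of curbs 14 to 28 mm high, holds a lower tote lengthwise along y. At its far end an upright end stop (90 wide, 140 high) has its face at y = 254 mm: a stacked tote is home with its centre at y = 172 to 174.
- dock (a point): Centre of the dock on the bench, 172 mm along +y of rig; the lower tote within a few mm of it is the docked one.
- table_top (a point): Centre of the turntable's upper face, 72 mm above the bench. Steel disc 170 mm in diameter; a guide on it, 130 x 55 x 12 mm, fits between the tote's runners (1 to 2 mm play), so the tote turns with the disc and slides only along its own x.
- turntable (a joint): Turntable angle in rad, counter-clockwise from above; at 0 the tote's x axis lies along +x of rig (across the slide direction); at the end stops +1.571 and -1.571 it points along +y and -y of rig. Slight friction (0.06 N m); stays where it is left. Starts near 0.
- bolt (a joint): Bolt travel in m along +x of rig: 0 to 0.008 at the start (open), 0.065 fully across (stop); friction about 1 N. Steel bar 10 wide (y = 78 to 88 mm of rig), 77 to 90 mm above the bench, on a wooden block at the near side of the dock's entrance; at 0 its tip is at x = -75. It passes close behind the runners of a tote that is fully home.
- bolt_peg (a point): Centre of the top of the bolt's upright round peg, 12 mm in diameter, 126 mm above the bench, 36 mm out of the bolt; with the bolt at 0 it is at x = -135, y = 83 mm of rig.
- brass_cap: Stepped round brass cap, 33 mm in diameter, 27 mm tall, loose in the wide compartment of tote; origin under its centre.
- masking_tape: Bystander: roll of masking tape, 104 mm, 25 mm high, lying on the bench; origin under its centre.
- wood_block: Bystander: brown wooden block 58 x 120 x 45 mm; origin under its centre.
- small_jar: Bystander: glass jar with a green lid, 68 mm in diameter, 86 mm tall; origin under its centre.

How it is judged:
On the way, in this order (a step that is already met when the one before it is completed fails the run):
1. the turntable is turned to the end stop at which the tote on it is opposed to the docked tote (horizontal distance between tote and table_top below 0.05 m and ((horizontal distance between base_a and dock below 0.012 m and value of joint turntable below -1.5 rad) or (horizontal distance between base_b and dock below 0.012 m and value of joint turntable above 1.5 rad))), for 0.1 s.
2. the tote has been slid onto the docked tote and stands stacked, home (((horizontal distance between base_a and dock below 0.012 m and horizontal distance between tote and base_a below 0.009 m and z of tote in the frame of base_a between 0.066 and 0.074 m and angle between the x axis of tote and the x axis of base_a, either way round below 0.06 rad and angle between tote's own z axis and vertical below 0.05 rad) or (horizontal distance between base_b and dock below 0.012 m and horizontal distance between tote and base_b below 0.009 m and z of tote in the frame of base_b between 0.066 and 0.074 m and angle between the x axis of tote and the x axis of base_b, either way round below 0.06 rad and angle between tote's own z axis and vertical below 0.05 rad))), for 0.2 s.
3. the bolt is pushed across behind it (value of joint bolt above 0.056 m), for 0.2 s.
At the end, for the whole second after the job is handed in: The tote stands level and at rest on whichever lower tote is in the dock (that one within 12 mm of the dock's centre): its origin 66 to 74 mm above that tote's origin, centres within 9 mm in plan, long axes within 0.06 rad; the brass cap is inside it; the bolt is at least 56 mm across (((horizontal distance between base_a and dock below 0.012 m and horizontal distance between tote and base_a below 0.009 m and z of tote in the frame of base_a between 0.066 and 0.074 m and angle between the x axis of tote and the x axis of base_a, either way round below 0.06 rad and angle between tote's own z axis and vertical below 0.05 rad) or (horizontal distance between base_b and dock below 0.012 m and horizontal distance between tote and base_b below 0.009 m and z of tote in the frame of base_b between 0.066 and 0.074 m and angle between the x axis of tote and the x axis of base_b, either way round below 0.06 rad and angle between tote's own z axis and vertical below 0.05 rad)) and x of brass_cap in the frame of tote between -0.08 and 0.08 m and y of brass_cap in the frame of tote between -0.06 and 0.06 m and z of brass_cap in the frame of tote between 0.015 and 0.06 m and value of joint bolt above 0.056 m and linear speed of tote below 0.02 m/s and angular speed of tote below 0.1 rad/s); the robot touches nothing.
It fails at once if the tote is lifted more than 40 mm off the turntable (height (world z) of tote above 0.112 m).
It fails at once if the tote is tipped more than 0.3 rad (angle between tote's own z axis and vertical above 0.3 rad).
It fails at once if a lower tote is moved more than 20 mm (distance of any of base_a, base_b from where it was at the start of the episode above 0.02 m).
It fails at once if a bystander is moved more than 20 mm (distance of any of masking_tape, wood_block, small_jar from where it was at the start of the episode above 0.02 m).
It also fails if it takes over 59 s, if anything falls off the work surface, if the arm or the gripper's body presses on something with over 40 N, if the wrist force passes 120 N, or if a joint passes its speed limit or range.

## Robot

A 6-joint arm with a two-finger parallel gripper is mounted at the origin on a cart in front of the work surface, level with it; the furniture and walls round the work are solid. World frame = base frame: x ahead of the robot, y to its left, z up, the work surface at z = 0. Lengths are in m, angles in rad, forces in N, time in s.
With the tool pointing down it reaches from about 0.325 to 0.75 m from the base axis. Payload 7.6 kg.
Tool frame: the origin (TCP) lies between the finger pads; the fingertips stand 25 mm ahead of it and the grasp point (between the pads) lies 6 mm ahead of it; z points along the fingers, y is the line along which they close (so a half turn about z gives the same grasp; the last joint's range is limited). The gripper opens to 85 mm and grips with 20 to 120 N. Pads are 22 mm wide; open, the fingers measure 114 mm over their backs; the gripper's body (76 mm by 85 mm) begins 54 mm behind the grasp point. The pads swing forward as they close: fully open they stand 13 mm farther back than shut.
Start: joints at [-1.345, 0.052, 1.401, -0, 1.689, -0.07], TCP at [0.153, -0.502, 0.256] pointing down, gripper open.
Joint ranges: [-2.9, 2.9], [-0.91, 2.17], [0.12, 2.37], [-1.06, 4.2], [0.26, 2.73], [-2.93, 2.93]. Speed limits (rad/s): [2.57, 2.57, 3.01, 3.14, 3.14, 3.14].

## Interface

Orientations are given as [roll, pitch, yaw] about the fixed x, y, z axes, in that order (R = Rz(yaw) Ry(pitch) Rx(roll)).
In Python, from plant import bot, status, viewer, workorder gives the robot as it stands. Calls block until the motion is done:
- bot.goto(position, orientation): joint-space move of the TCP to a pose.
- bot.move_l(position, ori=None, max_speed=0.15, force_limit=None): straight line of the TCP; ori=None keeps the orientation; max_speed is the mean speed in m/s. With force_limit (N) it stops when the force on the tool has changed by that much, and returns True; else False.
- bot.move_joints(angles): joint-space move.
- bot.gripper_to(opening): finger opening in m; the grip force is fixed at half the most; returns when the fingers have stopped.
- bot.sleep(seconds).
- bot.ik(position, orientation): joint angles nearest the present ones, or None.
- status.get_state(): the state.
- viewer.read_camera(name): name is "side" or "top" or "wrist"; returns the picture (420x560x3 uint8, blue, green, red); there is no depth.
- viewer.camera_info(name): a dict with "fovy" (degrees; the focal length in pixels is half the picture's height over the tangent of half this angle, whatever the lens; pixels are square), "cx", "cy" (the principal point, pixels), "R" (3x3) and "t" (3): a world point X has camera coordinates R X + t; the wrist camera has in their place "mount" (4x4, takes a point from camera to tool coordinates, whose origin is the TCP and whose axes are the flange's). Camera axes: x right, y down, z forward; pixel columns grow to the right and rows downward; lengths in m; the calibration is good to about 2 mm. The wrist camera is an equidistant fisheye: a pixel r from the principal point sees the ray r / f radians off the axis. A picture is of the moment at which its call begins: read the wrist's pose just before it. camera_info takes no time and is no camera call.
A pose or a line that the arm cannot do raises bot.MotionError and nothing moves.
- workorder.job_done(): hands the job in; it is judged then, once.
The state is a dict: "t": time; "joint_pos": joint angles; "qvel": joint speeds; "joint_torque": joint torques, N m; "ee_pos": TCP position; "tcp_rot": TCP orientation; "ft_force": force on the tool from outside, world axes, zero at the start; "torque": the same for the moment, N m; "opening": finger opening in m; "finger_force": force on a finger pad.
Only numpy, scipy, OpenCV 4.12 (cv2) and the standard library are available. Lean on these libraries where they do the work, as an engineer would, in place of code of your own. Each camera call takes 0.05 s, during which the arm holds its last target. There are 200 camera calls.

## Working session

There is one attempt and no reset: what is moved stays moved. The work goes in short steps, each a Python script; the robot and the scene stay as the last script left them, time stands still between calls to the robot, and variables do not carry over. Pictures are saved under pics/ and viewed, at most 10 in all, crops included, and the job is handed in when it is done.

```bash
mkdir -p pics; ls; python3 - <<'E'
from plant import bot,status,viewer
import cv2
for n in ("top","side"):
    cv2.imwrite(f"pics/{n}0.png",viewer.read_camera(n)); i=viewer.camera_info(n); print(n,i)
s=status.get_state(); print(s['t'],s['ee_pos'],s['tcp_rot'])
E
```

```text
pics
top {'fovy': 55.33078725301665, 'cx': 276.9168998756195, 'cy': 212.59435158901445, 'R': array([[ 0.00329007, -0.99997266, -0.00662243],
       [-0.99756633, -0.00282078, -0.06966674],
       [ 0.06964615,  0.00683552, -0.99754834]]), 't': array([0.10623092, 0.57728848, 1.35770446])}
side {'fovy': 44.44122775186085, 'cx': 279.775613341018, 'cy': 207.2695086142703, 'R': array([[-0.82194313, -0.56956127,  0.00307372],
       [-0.44170614,  0.6340077 , -0.63476761],
       [ 0.35959028, -0.52310055, -0.77269699]]), 't': array([0.54536709, 0.26016727, 1.31287917])}
0.1 [ 0.15300712 -0.50196908  0.25556796] [-3.14020722e+00 -8.15782875e-05  2.95797468e-01]
```

View pics/top0.png

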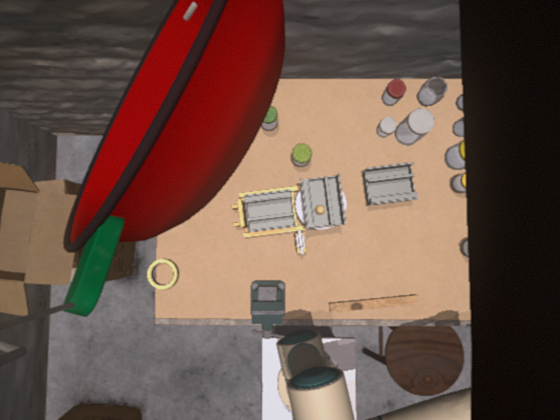

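View pics/side0.png

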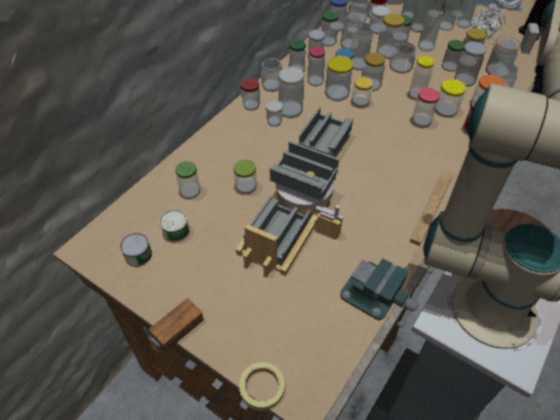

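Top view: the tote sits on the turntable at about (320,203), the docked tote at (269,212) and the spare at (389,185). The bolt and peg are near (300,242). I need zoomed crops.

```bash
python3 - <<'E'
import cv2,numpy as np
a=cv2.imread("pics/top0.png")[150:270,220:420]; b=cv2.imread("pics/side0.png")[100:280,225:365]
a=cv2.resize(a,None,fx=4,fy=4,interpolation=cv2.INTER_CUBIC); b=cv2.resize(b,None,fx=3.3,fy=3.3,interpolation=cv2.INTER_CUBIC)
cv2.imwrite("pics/a.png",a);cv2.imwrite("pics/b.png",b)
E
```

```text
(no output)
```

View pics/a.png

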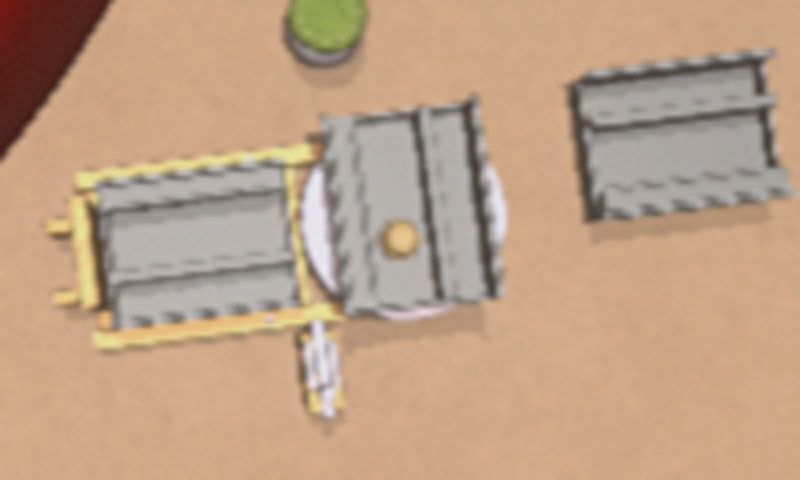

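View pics/b.png

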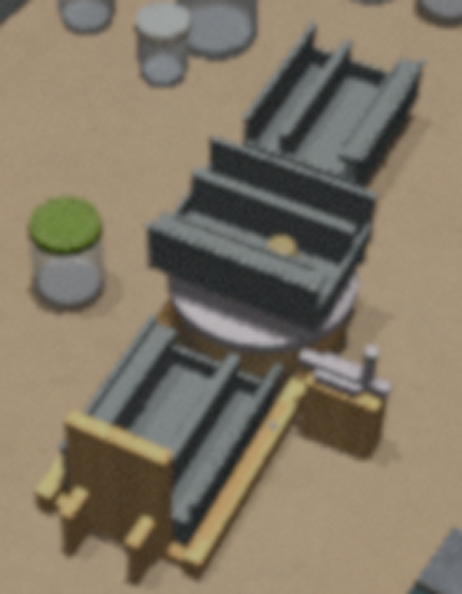

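The docked tote's ledge is on rig +x with its divider nearer the robot, so it is base_b. The tote on the turntable has its ledge towards the dock, so the table must go to +1.571 (CCW). I'll make a coarse estimate, then take a closer wrist view.

```bash
cat > h.py <<'E'
import numpy as np,cv2
from plant import bot,status,viewer
from scipy.spatial.transform import Rotation as Ro
def ray(n,px,pose=None):
    i=viewer.camera_info(n); f=210/np.tan(np.radians(i['fovy'])/2)
    d=(np.atleast_2d(px).astype(float)-[i['cx'],i['cy']])/f
    if n!='wrist':
        R=np.array(i['R']); return -R.T@i['t'], np.c_[d,np.ones(len(d))]@R
    r=np.linalg.norm(d,axis=1); v=np.c_[d*(np.sin(r)/np.maximum(r,1e-9))[:,None],np.cos(r)]
    M=np.array(i['mount']); p,e=pose; T=Ro.from_euler('xyz',e).as_matrix()
    return T@M[:3,3]+p, v@(T@M[:3,:3]).T
def cast(n,px,z,pose=None):
    o,d=ray(n,px,pose); return o+d*((z-o[2])/d[:,2])[:,None]
E
python3 - <<'E'
from h import *
np.set_printoptions(precision=4,suppress=True)
c=lambda l:np.array(l)/4.+[220,150]
print('dock tote',cast('top',c([(97,183),(285,160),(118,328),(302,305)]),.076))
print('tote',cast('top',c([(322,118),(475,98),(348,312),(498,298)]),.148))
print('peg',cast('top',c([(318,325)]),.126))
print('jar',cast('top',c([(327,18)]),.086))
i=viewer.camera_info('wrist');print(i)
E
```

```text
dock tote [[0.6287 0.216  0.076 ]
 [0.6483 0.0604 0.076 ]
 [0.5088 0.1977 0.076 ]
 [0.5282 0.0463 0.076 ]]
tote [[ 0.6724  0.0335  0.148 ]
 [ 0.6885 -0.0866  0.148 ]
 [ 0.5203  0.0134  0.148 ]
 [ 0.5315 -0.1033  0.148 ]]
peg [[0.5106 0.0356 0.126 ]]
jar [[0.7653 0.026  0.086 ]]
{'fovy': 65.70646984690485, 'cx': 278.7758830190609, 'cy': 206.9013556580792, 'mount': array([[-0.0006, -0.9566, -0.2913,  0.0746],
       [ 1.    , -0.0007,  0.0001, -0.0009],
       [-0.0003, -0.2913,  0.9566, -0.119 ],
       [ 0.    ,  0.    ,  0.    ,  1.    ]])}
```

```bash
python3 - <<'E'
from h import *
bot.gripper_to(0.0)
bot.goto([.56,.04,.33],[np.pi,0,0]); bot.sleep(.2)
s=status.get_state(); print(s['t'],list(s['ee_pos']),list(s['tcp_rot']))
im=viewer.read_camera('wrist'); cv2.imwrite('pics/w0raw.png',im)
cv2.imwrite('pics/w0.png',cv2.resize(im,(800,600),interpolation=cv2.INTER_CUBIC))
E
```

```text
3.4917 [np.float64(0.5600099684463884), np.float64(0.039468636023308364), np.float64(0.3299323003292498)] [np.float64(3.141557741296001), np.float64(0.00012778720583050962), np.float64(-0.0008264245374582924)]
```

View pics/w0.png

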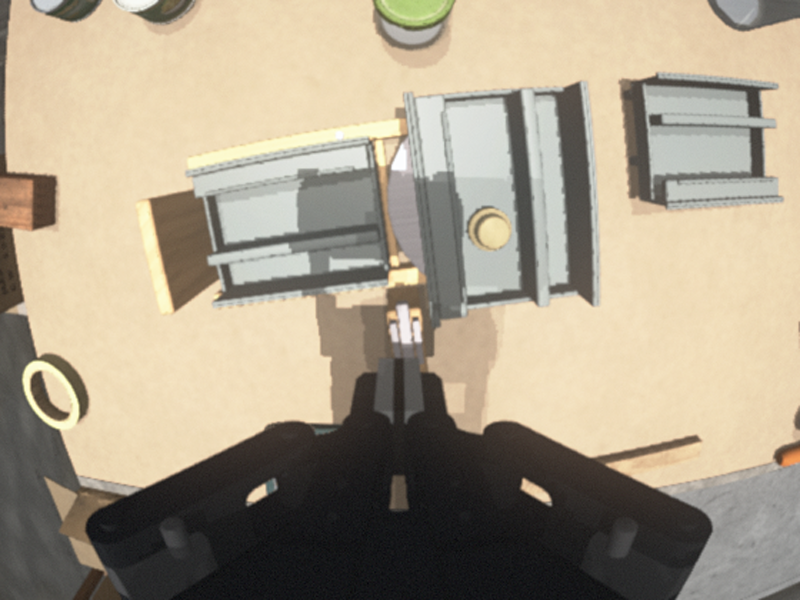

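```bash
python3 - <<'E'
from h import *
np.set_printoptions(precision=4,suppress=True)
P=([.56001,.03947,.32993],[3.14156,.00013,-.00083])
c=lambda l,z:cast('wrist',np.array(l)*.7,z,P)[:,:2]
t=c([(405,93),(590,83),(436,318),(600,304)],.148); d=c([(192,172),(370,140),(216,304),(389,283)],.076); s=c([(152,200),(174,308)],.14)
jar=c([(413,0)],.086); cap=c([(490,228)],.072+.024+.027)
ang=lambda v:np.degrees(np.arctan2(v[1],v[0]))
print('tote',t,t.mean(0),'edges',ang(t[0]-t[2]),ang(t[1]-t[3]),np.linalg.norm(t[0]-t[2]),np.linalg.norm(t[0]-t[1]))
print('dock',d,d.mean(0),ang(d[0]-d[1])-90,ang(d[2]-d[3])-90,np.linalg.norm(d[0]-d[1]),np.linalg.norm(d[0]-d[2]))
print('stop',s,s.mean(0),ang(s[0]-s[1]),np.linalg.norm(s[0]-s[1]))
v=d.mean(0)-t.mean(0);print('axis',ang(v)-90,np.linalg.norm(v),'stopdist',s.mean(0)-d.mean(0), 'cap',cap,'jar',jar)
# disc: whitish arc left of the tote
im=cv2.imread('pics/w0raw.png')
print('bolt',c([(404,345),(404,310)],.126))
E
```

```text
tote [[ 0.677   0.0359]
 [ 0.6916 -0.0885]
 [ 0.5266  0.0144]
 [ 0.5361 -0.1064]] [ 0.6078 -0.0361] edges 8.145538537322533 6.579420853253582 0.15193343923423297 0.1252456485478367
dock [[0.6306 0.2151]
 [0.6492 0.0625]
 [0.5132 0.2027]
 [0.5318 0.0481]] [0.5812 0.1321] 6.976575579158052 6.846113536703442 0.15368347129828314 0.11800450182680197
stop [[0.6135 0.22  ]
 [0.5307 0.2112]] [0.5721 0.2156] 6.064489737564242 0.08329346282175502
axis 8.989560211043681 0.17033937952285294 stopdist [-0.0091  0.0835] cap [[ 0.5856 -0.0254]] jar [[0.7631 0.0286]]
bolt [[0.4971 0.0361]
 [0.525  0.0362]]
```

```bash
cat >> h.py <<'E'
YAW=np.radians(7.0); O=np.array([.602,-.0386])
def W(x,y,z): # rig mm -> world
    c,s=np.cos(YAW),np.sin(YAW); return [O[0]+(c*x-s*y)/1e3,O[1]+(s*x+c*y)/1e3,z]
def RIG(p):
    c,s=np.cos(YAW),np.sin(YAW); q=np.array(p[:2])-O; return 1e3*np.array([c*q[0]+s*q[1],-s*q[0]+c*q[1]])
def ori(deg): return [np.pi,0,YAW+np.radians(deg)]
def st():
    s=status.get_state(); print('t %.1f'%s['t'],'rig',RIG(s['ee_pos']).round(1),'z %.3f'%s['ee_pos'][2],'F',np.round(s['ft_force'],1)); return s
E
python3 - <<'E'
from h import *
Z=.140
def pt(th,a=58,off=62+14.5):
    t=np.radians(th); return W(a*np.cos(t)+off*np.sin(t),a*np.sin(t)-off*np.cos(t),Z)
s=pt(0,off=62+14.5+22)
bot.goto([s[0],s[1],.25],ori(0)); bot.move_l(s,ori(0),max_speed=.15); st()
for th in range(0,91,15):
    bot.move_l(pt(th),ori(th),max_speed=.12); st()
for th in (93,96,99):
    h=bot.move_l(pt(th),ori(90),max_speed=.05,force_limit=8); st(); print(th,h)
    if h: break
cv2.imwrite('pics/top1.png',viewer.read_camera('top'))
im=cv2.imread('pics/top1.png')[150:270,220:420]
cv2.imwrite('pics/top1c.png',cv2.resize(im,None,fx=4,fy=4,interpolation=cv2.INTER_CUBIC))
E
```

```text
t 5.3 rig [ 58.6 -98.4] z 0.142 F [0.5 0.4 1.1]
t 5.6 rig [ 58.4 -75.6] z 0.141 F [-0.  -0.1  0.7]
t 6.0 rig [ 75.7 -59.2] z 0.140 F [ 0.1 -0.4  0.4]
t 6.5 rig [ 88.1 -37.8] z 0.140 F [ 0.7 -0.6  0. ]
t 6.9 rig [ 94.7 -13.7] z 0.140 F [-0.2 -0.2 -0.4]
t 7.3 rig [95.  11.2] z 0.140 F [-1.3 -0.1 -0.1]
t 7.7 rig [88.8 35.4] z 0.140 F [-0.7 -0.4  0.2]
t 8.1 rig [76.6 57.2] z 0.140 F [-0.2 -0.7  0.2]
t 8.3 rig [73.5 61.5] z 0.140 F [ 1.2 -0.2 -0.3]
93 False
t 8.6 rig [71.7 64.4] z 0.141 F [ 9.9 -4.1  0.7]
96 False
t 8.8 rig [70.  67.1] z 0.143 F [17.4 -6.1  2.7]
99 False
```

View pics/top1c.png

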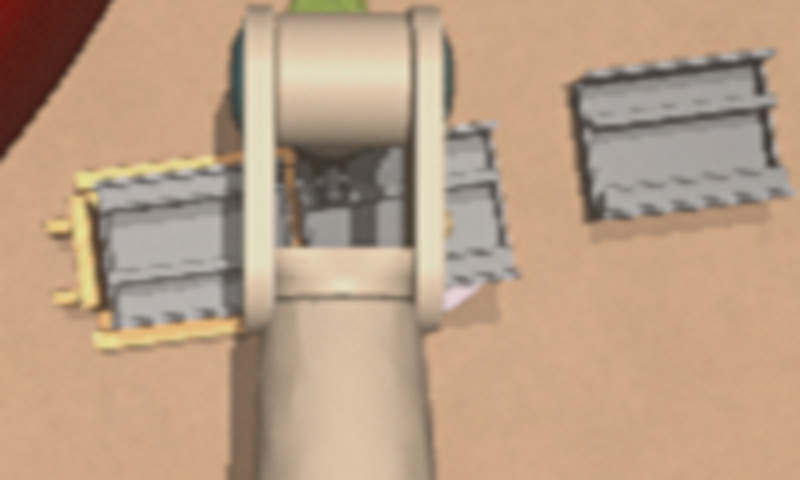

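```bash
python3 - <<'E'
from h import *
bot.move_l(W(105,66,.142),ori(90),max_speed=.15); bot.move_l(W(105,66,.24),ori(90))
bot.move_l(W(0,-125,.24),ori(90),max_speed=.2); bot.move_l(W(0,-125,.125),ori(90)); st()
for y in (-95,-50,0,40,65):
    h=bot.move_l(W(0,y,.125),ori(90),max_speed=.07,force_limit=15); st(); print(y,h)
    if h: break
cv2.imwrite('pics/w2.png',cv2.resize(viewer.read_camera('wrist'),(800,600)))
E
```

```text
t 12.2 rig [   0.6 -125.1] z 0.126 F [-0.2 -0.3  0.9]
t 12.8 rig [  0.1 -94.7] z 0.125 F [-0.5 -0.3  0.5]
-95 False
t 13.6 rig [  0.3 -49.5] z 0.125 F [-0.7 -0.  -0.4]
-50 False
t 14.5 rig [-0.   0.5] z 0.125 F [-1.  -0.4  0.4]
0 False
t 15.2 rig [ 0.2 40.3] z 0.125 F [-0.2 -1.1 -0.1]
40 False
t 15.7 rig [ 0.1 65.6] z 0.125 F [-0.1 -0.1 -0.5]
65 False
```

View pics/w2.png

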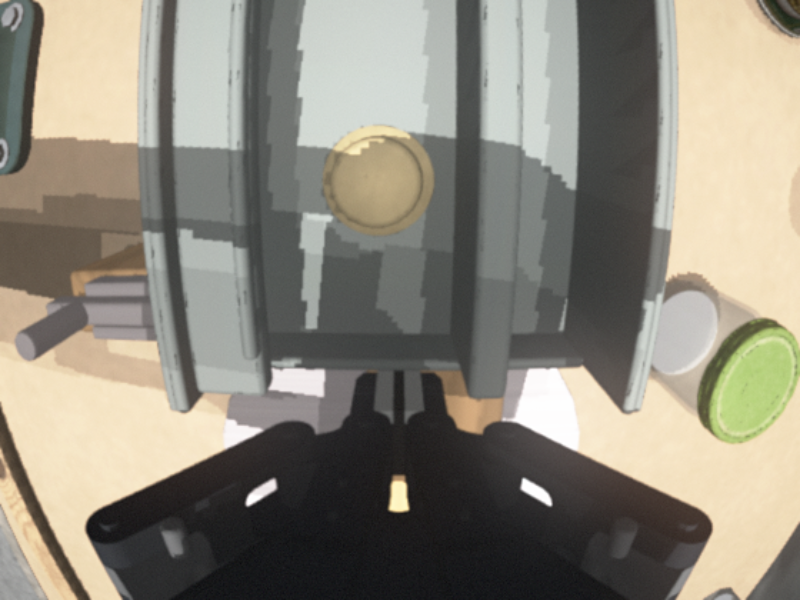

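The tote is following straight, ledge on the robot side, with the cap in it; the peg top is at about (30,343). Next I'll finish the push.

```bash
python3 - <<'E'
from h import *
s=status.get_state(); P=(s['ee_pos'],s['tcp_rot'])
print('peg rig',RIG(cast('wrist',np.array([(30,343)])*.7,.126,P)[0]))
for y in (72,76,80,84,88,92):
    h=bot.move_l(W(0,y,.125),ori(90),max_speed=.03,force_limit=12); s=st(); print(y,h)
    if h or np.linalg.norm(s['ft_force'][:2])>12: break
bot.sleep(.4); s=st(); P=(s['ee_pos'],s['tcp_rot'])
im=viewer.read_camera('wrist'); cv2.imwrite('pics/w3.png',cv2.resize(im,(800,600)))
E
```

```text
peg rig [-130.94155547   86.9459016 ]
t 16.1 rig [-0.  72.2] z 0.125 F [ 0.4 -0.4  0.3]
72 False
t 16.4 rig [ 0.  76.3] z 0.125 F [0.7 0.2 0.7]
76 False
t 16.7 rig [ 0.  80.3] z 0.125 F [ 0.4 -0.1 -0.1]
80 False
t 17.0 rig [ 0.  84.4] z 0.125 F [-0.3  0.7 -1.2]
84 False
t 17.2 rig [ 0.4 85.6] z 0.125 F [ 0.8 -1.3  1.2]
88 True
t 17.6 rig [-0.1 85.6] z 0.124 F [ 0.9 -0.8  1. ]
```

View pics/w3.png

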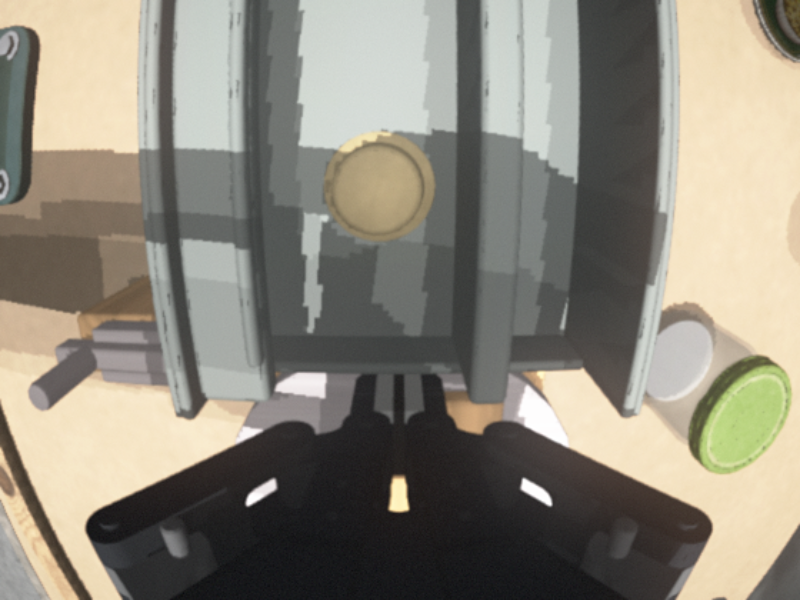

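```bash
python3 - <<'E'
from h import *
s=status.get_state(); P=(s['ee_pos'],s['tcp_rot'])
peg=RIG(cast('wrist',np.array([(40,394)])*.7,.126,P)[0]); print('peg rig',peg)
for y in (88,91,94):
    h=bot.move_l(W(0,y,.125),ori(90),max_speed=.03,force_limit=25); s=st(); print(y,h)
    if h or np.linalg.norm(s['ft_force'][:2])>20: break
bot.sleep(.3); s=st()
bot.move_l(W(0,40,.125),ori(90)); bot.move_l(W(0,40,.25),ori(90))
x0=peg[0]-6-14.5-20
bot.goto(W(x0,peg[1],.25),ori(90)); bot.sleep(.1); s=st()
cv2.imwrite('pics/w4.png',cv2.resize(viewer.read_camera('wrist'),(800,600)))
i=cv2.resize(viewer.read_camera('side')[100:280,225:365],None,fx=3.3,fy=3.3,interpolation=cv2.INTER_CUBIC); cv2.imwrite('pics/s4.png',i)
E
```

```text
peg rig [-132.63148785   87.30859581]
t 17.9 rig [ 0.3 85.8] z 0.125 F [  4.2 -10.3  -2.7]
88 False
t 18.2 rig [ 0.6 86.1] z 0.125 F [  7.5 -19.8  -2.4]
91 False
t 18.5 rig [ 0.6 86.1] z 0.125 F [  7.3 -20.1  -1.9]
t 20.8 rig [-172.2   87. ] z 0.250 F [ 0.6 -0.5 -0.6]
```

View pics/w4.png

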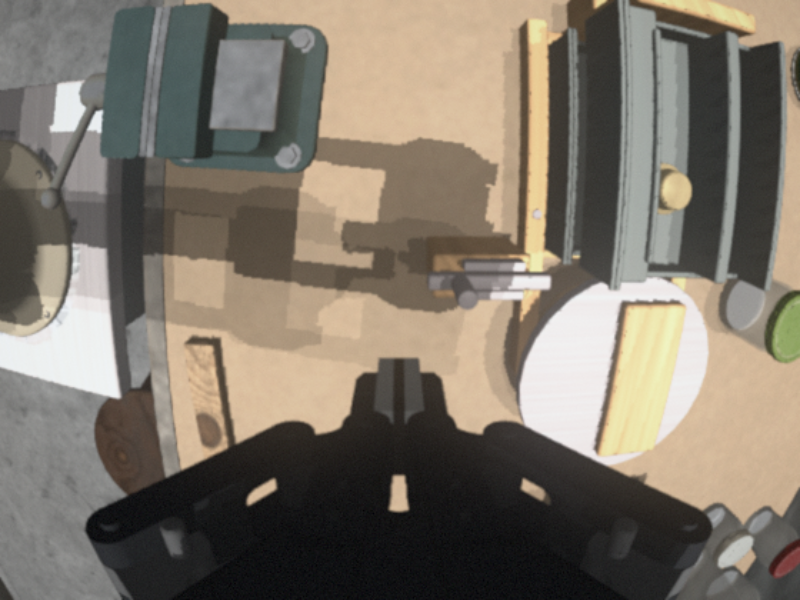

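```bash
python3 - <<'E'
from h import *
s=st(); P=(s['ee_pos'],s['tcp_rot'])
p=RIG(cast('wrist',np.array([(466,299)])*.7,.126,P)[0]); print('peg',p)
y=(p[1]+87)/2
bot.move_l(W(-174,y,.126),ori(90))
st()
for x in (-150,-130,-110,-100,-94,-90,-86,-82,-78):
    h=bot.move_l(W(x,y,.126),ori(90),max_speed=.05,force_limit=14); s=st(); print(x,h)
    if h or np.linalg.norm(s['ft_force'][:2])>14: break
bot.sleep(.3); st()
bot.move_l(W(-140,y,.126),ori(90)); bot.move_l(W(-150,y,.26),ori(90)); bot.sleep(.2); st()
cv2.imwrite('pics/w5.png',cv2.resize(viewer.read_camera('wrist'),(800,600)))
E
```

```text
t 20.9 rig [-172.3   87. ] z 0.250 F [ 0.4  0.2 -0.4]
peg [-134.88972728   86.20337661]
t 21.9 rig [-173.5   86.5] z 0.127 F [-0.1 -0.1  0.9]
t 22.5 rig [-150.    86.6] z 0.126 F [-0.2 -0.1  0.1]
-150 False
t 23.0 rig [-129.8   86.6] z 0.126 F [-0.2  0.5  0.1]
-130 False
t 23.6 rig [-109.8   86.6] z 0.126 F [-0.2  0.9  0.3]
-110 False
t 23.9 rig [-99.7  86.6] z 0.126 F [ 0.2  0.5 -0. ]
-100 False
t 24.2 rig [-93.8  86.6] z 0.126 F [-0.  -0.   0.6]
-94 False
t 24.5 rig [-89.8  86.6] z 0.126 F [-0.8  0.8  0.4]
-90 False
t 24.7 rig [-88.2  86.6] z 0.126 F [-16.9  -1.6   8.6]
-86 False
t 25.0 rig [-88.2  86.6] z 0.126 F [-17.   -1.8   8.4]
t 26.8 rig [-150.2   86.6] z 0.259 F [0.1 0.7 0.5]
```

View pics/w5.png

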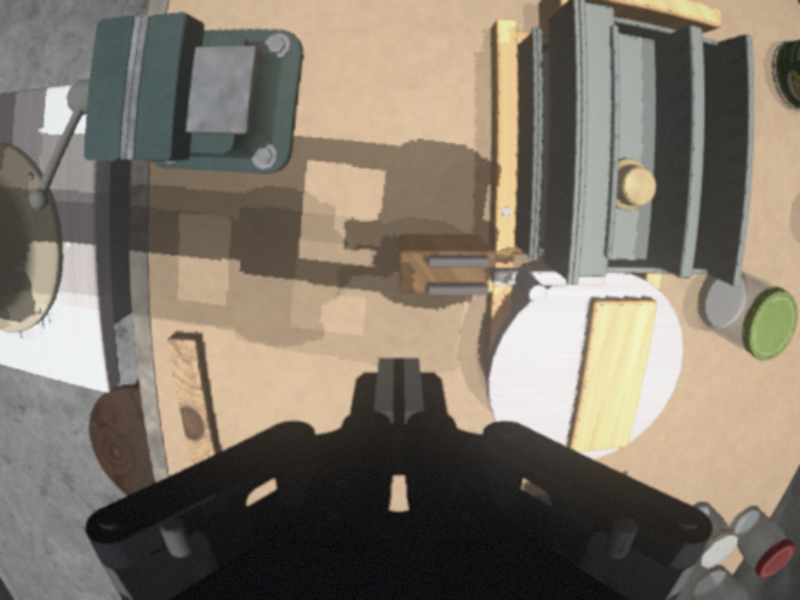

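The bolt is fully across: it met its stop at about 17 N, and the peg top is now at (538,293) behind the tote. The tote is still stacked, with the cap inside and the gripper clear.

```bash
python3 -c "
from plant import workorder; print(workorder.job_done())"
```

```text
the job is handed in; nothing more can be done
None
```

The tote was turned counter-clockwise to its end stop and slid onto the docked tote (base_b), where it rides high and home against the upright stop; the bolt is fully across, the cap is inside, and I handed the job in with the gripper clear (the hand-in returned no verdict).

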